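# Bolt down the filter holder and set its feed valve two turns open

## Robot

A 6-joint arm with a two-finger parallel gripper is mounted at the origin on the work surface. World frame = base frame: x ahead of the robot, y to its left, z up, the work surface at z = 0. Lengths are in mm, angles in rad, forces in N, time in s.
With the tool pointing down it reaches from about 250 to 800 mm from the base axis. Payload 8.5 kg.
Tool frame: the origin (TCP) lies on the centre line of the jaws, within the pads' length; the fingertips stand 8 mm ahead of it and the grasp point (between the pads) lies 11 mm behind it; z points along the fingers, y is the line along which they close (so a half turn about z gives the same grasp; the last joint's range is limited). The gripper opens to 85 mm and grips with 20 to 120 N. Pads are 22 mm wide; open, the fingers measure 114 mm over their backs; the gripper's body (76 mm by 85 mm) begins 54 mm behind the grasp point. The pads swing forward as they close: fully open they stand 13 mm farther back than shut.
Start: joints at [-1.294, 0.238, -0.013, 1.319, 0, 1.571], TCP at [143.458, -504.975, 239.276] pointing down, gripper open.
Joint ranges: [-2.66, 2.66], [-1.03, 1.9], [-1.14, 1.46], [-1.82, 2.27], [-1.45, 1.34], [-3.14, 3.14]. Speed limits (rad/s): [2.22, 2.22, 2.79, 3.14, 3.14, 3.14].

## Interface

Orientations are given as a unit quaternion [w, x, y, z].
In Python, from workcell import state, viewer, env gives the robot as it stands.
- The arm moves only by the tool arm_command, never from a script. Its argument "commands" is a list of rows, each an object with "grip": the opening, from 0 (shut) to 1 (fully open); "translation": the shift along the tool's x, y, z in units of 0.02 m (1.0 is 0.02 m), a list of three; "roll": the turn about the tool's z in units of 0.1 rad (1.0 is 0.1 rad). In form: [{"grip": grip, "translation": [dx, dy, dz], "roll": roll}, ...]. A call has 1 to 20 rows; each row shifts and turns the commanded pose from where the row before left it, along the tool's axes as they then stand; what a row does not reach is not made up. A row lasts 1/12 s, in which the tool goes at most 41.7 mm and 7.16 degrees, less where a joint would pass 70% of its speed; a pose out of reach is approached as far as the arm can. A call with a number of a shift or a turn outside -1 to 1 is refused whole. A call with a gripper value outside its range is refused whole. The fingers move at their own pace and stop on an object; "newtons" is the grip in N (left out, the last holds). Time passes only in rows, so rows that do not move let the fingers close. It gives the time, the measured TCP pose, the force, the opening and the grip force at its end, in the units of the state.
- state(): the state, without advancing time (a new reading comes with each control period).
- viewer.camera(name): name is "scene" or "side" or "wrist"; returns (picture, depth): 420x560x3 uint8, red, green, blue; 420x560 float32, mm along the optical axis (not along the pixel's ray), 0 where there is no reading.
- viewer.camera_info(name): a dict with "fx", "fy", "cx", "cy" (pixels), "R" (3x3) and "t" (3): a world point X has camera coordinates R X + t; the wrist camera has in their place "mount" (4x4, takes a point from camera to tool coordinates, whose origin is the TCP and whose axes are the flange's). Camera axes: x right, y down, z forward; pixel columns grow to the right and rows downward; lengths in mm; the calibration is good to about 2 mm. The wrist camera is an equidistant fisheye: a pixel r from the principal point sees the ray r / f radians off the axis. A picture is of the moment at which its call begins: read the wrist's pose just before it. camera_info takes no time and is no camera call.
- env.job_done(): hands the job in; it is judged then, once.
The state is a dict: "t": time; "joints": joint angles; "qd": joint speeds; "effort": joint torques, N m; "eef_pos": TCP position; "eef_rot": TCP orientation; "ft_force": force on the tool from outside, world axes, zero at the start; "wrist_torque": the same for the moment, N m; "grip_width": finger opening in mm; "gripper_force": force on a finger pad.
Only numpy, scipy, OpenCV 4.12 (cv2) and the standard library are available. Lean on these libraries where they do the work, as an engineer would, in place of code of your own. Each camera call takes 0.05 s, during which the arm holds its last target. There are 200 camera calls.

## Task

Get the sample filtration rig ready to run. First tighten the three bar knobs on the filter holder clockwise until each is fully home; then turn the feed valve's handwheel clockwise by its revolving handle until the valve is shut against its stop, and open it again by exactly two full turns. Leave the other things on the tray and bench where they are, and finish still gripping the handle at the two-turn setting, ready to shut the valve again: do not let go.

Things in the scene. Friction and masses are not known exactly. Their poses are not given: they have to be found in the camera images.
- rig: Fixed rig: drip tray 250 x 550 mm, 8 mm thick, with a round filter holder (axis x 0, y -115 mm; flange 190 mm wide, top 83 mm up) joined to a diaphragm valve (axis x 0, y +125 mm) by a level 19 mm tube, top 130 mm up; a gauge at y +215 mm, 176 mm high. Origin under the tray; z up, y from filter to valve. Place and yaw differ from run to run; it does not move.
- knob1 (a joint): Angle in rad by which knob 1 is still loose: 0 = fully home against its end stop; it falls as the knob is turned clockwise seen from above. Starts between 0.6 and 1.2, so less than a quarter turn is missing. Stiffness: about 0.1 N m of friction; at 0 it stops hard.
- knob2 (a joint): The same for knob 2.
- knob3 (a joint): The same for knob 3.
- knob1_bar (a point): Middle of the grip bar of knob 1, the one farthest from the valve (rig frame x 0, y -195 mm). A black plastic bar 54 mm long, 14 mm thick and 30 mm tall (rig heights 96 to 126 mm) on a captive bolt with a vertical axis through this point, which lies 116 mm above the bench, 10 mm below the bar's top; below the bar a hub 22 mm across. x along the bar, z up.
- knob2_bar (a point): The same for knob 2, on the valve's side of the filter holder, rig frame x +69, y -75 mm (beyond the tube when seen from the robot).
- knob3_bar (a point): The same for knob 3, on the valve's side of the filter holder, rig frame x -69, y -75 mm (on the robot's side of the tube).
- wheel (a joint): Opening of the feed valve in rad, counted over several turns: 0 = shut, against its stop; it grows as the handwheel turns counter-clockwise seen from above (two turns = 12.57), to 25.1 at full open. Starts between 2 and 6.5. Friction about 0.15 N m (3 N at the handle), no spring: it stays where it is left; at 0 it stops hard. The wheel does not rise; a thin spindle in its hub rises 2.5 mm a turn.
- hub (a point): Centre of the black handwheel's hub, top face, 204 mm above the bench, on the vertical valve axis. The rim is 112 mm across (centre line radius 50 mm, top 202 mm above the bench) with three spokes. The point turns with the wheel; its x axis points to the handle.
- grip: The revolving handle that stands upright on the rim, 50 mm from the wheel's axis: a black plastic cylinder 20 mm across, from 1 mm to 53 mm above this origin (its lower end, 204 mm above the bench), free to revolve on its own vertical pin, so that it can be carried round in a circle without turning the hand. z up.
- petri_dish: Bystander: closed clear petri dish 60 mm across, 15 mm high, on the tray. Origin at its underside.
- spare_seal: Bystander: black rubber ring 60 mm across, 6 mm high, on the tray.
- spanner: Bystander: steel spanner 150 mm long lying on the tray beside the valve.
- sample_bottle: Bystander: glass sample jar 68 mm across, 135 mm high, beyond the tray. Origin at its underside.
- beaker: Bystander: empty glass beaker 68 mm across, 85 mm high, beyond the tray. Origin at its underside.
- slide_box: Bystander: grey slide box 87 x 172 x 34 mm, on the bench at the right. Origin at its underside.
- mouse: Bystander: black computer mouse 100 x 58 x 31 mm, on the bench at the left. Origin at its underside.

How it is judged:
By the outcome, as a careful person would: the job done as asked, in the order asked, and still so for the second after the job is handed in, while the arm keeps its last pose, push and grip.
It also fails if it takes over 72 s, if anything falls off the work surface, if the arm or the gripper's body presses on something with over 40 N, if the wrist force passes 120 N, or if a joint passes its speed limit or range.

## Working session

There is one attempt and no reset: what is moved stays moved. The work goes in short steps, Python scripts to look and compute and a tool call to move; the robot and the scene stay as the last step left them, time stands still between calls to the robot, and variables do not carry over. Pictures are saved under pics/ and viewed, at most 10 in all, crops included, and the job is handed in when it is done.

Besides the shell and the picture viewer there is one more tool, called in YAML: its name, and indented under it one key for each argument. arm_command: Moves the arm, as the interface text tells. Shifts and turns lie within -1 to 1; 1 stands for 0.02 m of shift or 0.1 rad of turn. Its arguments: {"type":"object","properties":{"commands":{"type":"array","items":{"type":"object","properties":{"grip":{"type":"number"},"translation":{"type":"array","items":{"type":"number","minimum":-1,"maximum":1}},"roll":{"type":"number","minimum":-1,"maximum":1}}}},"newtons":{"type":"number"}},"required":["commands"]}

```bash
mkdir -p pics
python3 - <<'E'
from workcell import state, viewer
import cv2,numpy as np,pickle
s=state();print(s)
d={}
for n in("scene","side"):
    p,z=viewer.camera(n);d[n]=(p,z,viewer.camera_info(n));cv2.imwrite(f"pics/{n}0.png",p[:,:,::-1])
    print(n,d[n][2])
print(viewer.camera_info("wrist"))
pickle.dump(d,open("d0.pkl","wb"))
E
```

```text
{'t': 0.0, 'joints': array([-1.29398721e+00,  2.38744046e-01, -1.42751535e-02,  1.31918555e+00,
        3.15196539e-05,  1.57080254e+00]), 'qd': array([ 0.00017136, -0.00180628, -0.00111611, -0.00061069, -0.00051059,
       -0.00109688]), 'effort': array([-1.93464235e-03, -5.38777399e+01,  3.46435833e+01,  1.85792148e-02,
       -1.15555913e-04,  7.29616772e-06]), 'eef_pos': array([ 143.37290369, -504.61711441,  238.68874548]), 'eef_rot': array([-6.99653248e-04,  9.90437553e-01,  1.37959986e-01, -8.15485194e-05]), 'ft_force': array([0.14105928, 0.60835701, 0.98761589]), 'wrist_torque': array([-0.00525934,  0.00807602,  0.01153882]), 'gripper_force': 0.0, 'grip_width': 85.23781822976942}
scene {'fx': 542.6913501956805, 'fy': 542.6913501956805, 'cx': 285.94341062431806, 'cy': 214.8777829969963, 'R': array([[ 0.67623927,  0.73658406,  0.01201552],
       [ 0.51109417, -0.45735135, -0.7277448 ],
       [-0.5305499 ,  0.49827068, -0.68574276]]), 't': array([-400.57755761, -217.20811086, 2022.66627583])}
side {'fx': 510.0876688015329, 'fy': 510.0876688015329, 'cx': 279.8568042844162, 'cy': 215.83699527079355, 'R': array([[-0.71290452, -0.70124412,  0.00488137],
       [-0.35784834,  0.35779473, -0.86251232],
       [ 0.60308516, -0.61663572, -0.50601253]]), 't': array([ 386.49197603,  348.3029646 , 1216.36142453])}
{'fx': 325.19226210127806, 'fy': 325.19226210127806, 'cx': 275.3094988034433, 'cy': 211.54849756263386, 'mount': array([[-9.14601153e-04, -9.58681535e-01, -2.84480014e-01,
         7.17149270e+01],
       [ 9.99999499e-01, -9.92438789e-04,  1.29471475e-04,
        -3.30132135e-02],
       [-4.06450914e-04, -2.84479754e-01,  9.58681962e-01,
        -1.34896292e+02],
       [ 0.00000000e+00,  0.00000000e+00,  0.00000000e+00,
         1.00000000e+00]])}
```

View pics/scene0.png

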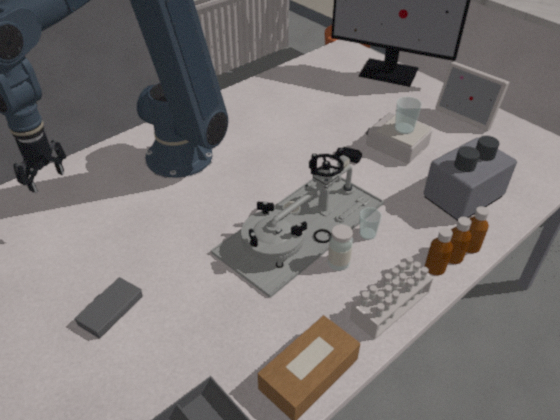

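View pics/side0.png

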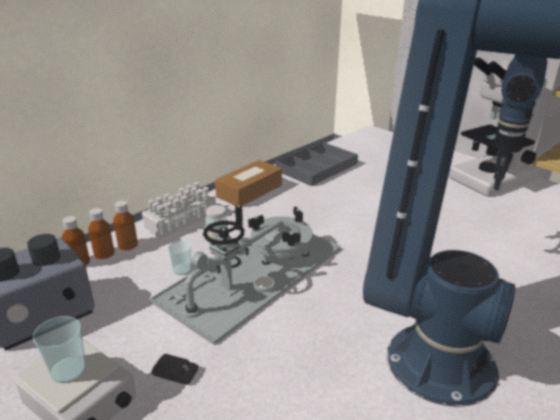

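The scene view shows the wheel at about (325,165) and the knobs at (265,207), (252,238) and (298,229). The side view shows the wheel at about (224,232), with its handle at (239,216). Next I'll locate the dark parts by depth.

```bash
cat > h.py <<'E'
import numpy as np,cv2
from scipy.spatial.transform import Rotation as Ro
def world(ci,z):
    v,u=np.mgrid[:z.shape[0],:z.shape[1]]
    c=np.stack([(u-ci['cx'])/ci['fx']*z,(v-ci['cy'])/ci['fy']*z,z],-1)
    return (c-ci['t'])@ci['R']          # R^T (c - t)
def plane(ci,u,v,h):
    d=np.array([(u-ci['cx'])/ci['fx'],(v-ci['cy'])/ci['fy'],1])@ci['R'];o=-ci['t']@ci['R']
    return o+d*(h-o[2])/d[2]
E
python3 - <<'E'
from h import *
import pickle
d=pickle.load(open("d0.pkl","rb"))
for n,(x0,y0,x1,y1) in(("scene",(200,140,400,300)),("side",(140,190,350,340))):
    p,z,ci=d[n];W=world(ci,z);dark=(p.max(2)<60)&(z>0)
    m=np.zeros_like(dark);m[y0:y1,x0:x1]=1;dark&=m
    k,l,st,ce=cv2.connectedComponentsWithStats(dark.astype(np.uint8))
    for i in range(1,k):
        if st[i,4]>14:
            P=W[l==i];print(n,st[i],ce[i].round(1),"med",np.median(P,0).round(),"z5-95",np.percentile(P[:,2],[5,95]).round())
    # tray corners: contour of points with z 4..12, greenish
    t=m&(abs(W[:,:,2]-8)<4)&(z>0)&(p[:,:,1].astype(int)-p[:,:,0]>3)
    q=cv2.morphologyEx(t.astype(np.uint8),cv2.MORPH_OPEN,np.ones((3,3)))
    P=W[q>0][:,:2].astype(np.float32);print(n,"tray",len(P),cv2.minAreaRect(P),cv2.boxPoints(cv2.minAreaRect(P)).round())
for n,r in(("scene",(200,130,400,310)),("side",(140,180,350,350))):
    p=d[n][0][r[1]:r[3],r[0]:r[2],::-1];d[n]=cv2.resize(p,None,fx=2,fy=2,interpolation=cv2.INTER_CUBIC)
w=max(a.shape[1] for a in d.values())
cv2.imwrite("pics/crop.png",cv2.resize(np.hstack([cv2.copyMakeBorder(d["scene"],0,0,0,0,0),cv2.resize(d["side"],(420,360))]),(800,351)))
E
```

```text
scene [200 140   9   9  32] [202.8 143.8] med [195. -14. 168.] z5-95 [148. 188.]
scene [206 140  15   7  66] [212.3 142.1] med [194.  25. 157.] z5-95 [138. 177.]
scene [309 148  53  29 629] [334.3 161. ] med [561. 211. 197.] z5-95 [ 18. 238.]
scene [200 151   5   9  27] [201.4 156.2] med [82. 47. 24.] z5-95 [10. 42.]
scene [344 186   7   5  15] [346.  188.5] med [562. 306.  27.] z5-95 [21. 34.]
scene [257 202  17  12 136] [265.  207.1] med [520. -23. 113.] z5-95 [ 92. 128.]
scene [291 222  16  14 131] [298.3 229.1] med [657. -13. 112.] z5-95 [ 93. 127.]
scene [249 229   8  18  81] [252.6 239.1] med [ 605. -142.  122.] z5-95 [ 97. 130.]
scene [314 230  17  13  65] [321.2 235.8] med [657.  85.  15.] z5-95 [ 9. 21.]
scene tray 0 ((0.0, 0.0), (0.0, 0.0), 0.0) [[0. 0.]
 [0. 0.]
 [0. 0.]
 [0. 0.]]
side [204 208  39  36 371] [226.6 229.8] med [557. 188. 201.] z5-95 [195. 246.]
side [295 211   7  10  50] [298.1 215.9] med [ 581. -120.  112.] z5-95 [ 97. 125.]
side [250 217  13  12 105] [255.8 222.4] med [648.  -1. 112.] z5-95 [ 94. 125.]
side [283 233  16  12 136] [290.8 238.1] med [510. -12. 113.] z5-95 [ 96. 126.]
side tray 572 ((539.4671020507812, 180.97024536132812), (194.1542205810547, 344.822998046875), 13.864714622497559) [[404. 325.]
 [487. -10.]
 [675.  37.]
 [592. 372.]]
```

View pics/crop.png

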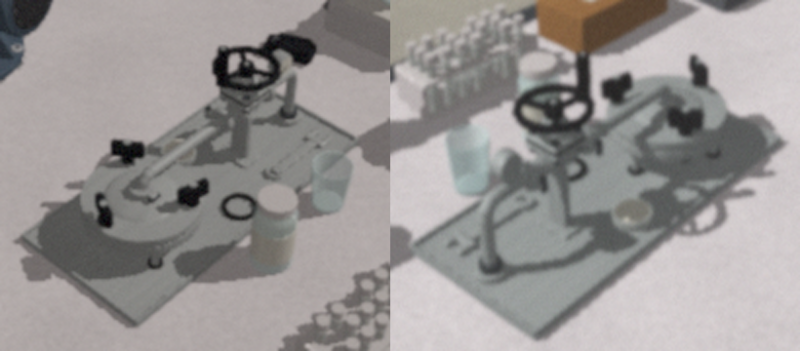

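The two views agree once I allow for the visible-side bias. The knobs are at roughly (593,-131), (652,-7) and (515,-18), with spacings of 137 and 119 mm against the expected 138 and 120. That puts the rig yaw at about 0.08 and the wheel near (567,187). I'll move up and over the holder for a wrist view.

arm_command:
  commands:
    - {"grip": 0.55, "translation": [0.5, -0.3, -0.8], "roll": 0}
    - {"grip": 0.55, "translation": [1, -0.7, -0.8], "roll": 0}
    - {"grip": 0.55, "translation": [1, -0.7, -0.8], "roll": 0}
    - {"grip": 0.55, "translation": [1, -0.7, -0.8], "roll": 0}
    - {"grip": 0.55, "translation": [1, -0.7, -0.8], "roll": 0}
    - {"grip": 0.55, "translation": [1, -0.7, -0.6], "roll": 0}
    - {"grip": 0.55, "translation": [1, -0.7, 0], "roll": 0}
    - {"grip": 0.55, "translation": [1, -0.7, 0], "roll": 0}
    - {"grip": 0.55, "translation": [1, -0.7, 0], "roll": 0}
    - {"grip": 0.55, "translation": [1, -0.7, 0], "roll": 0}
    - {"grip": 0.55, "translation": [1, -0.7, 0], "roll": 0}
    - {"grip": 0.55, "translation": [1, -0.7, 0], "roll": 0}
    - {"grip": 0.55, "translation": [1, -0.7, 0], "roll": 0}
    - {"grip": 0.55, "translation": [1, -0.7, 0], "roll": 0}
    - {"grip": 0.55, "translation": [1, -0.7, 0], "roll": 0}
    - {"grip": 0.55, "translation": [1, -0.7, 0], "roll": 0}
    - {"grip": 0.55, "translation": [1, -0.7, 0], "roll": 0}
    - {"grip": 0.55, "translation": [1, -0.7, 0], "roll": 0}
    - {"grip": 0.55, "translation": [1, -0.7, 0], "roll": 0}
    - {"grip": 0.55, "translation": [1, -0.7, 0], "roll": 0}
  newtons: 60

```text
t: 1.77
eef_pos: [444.8, -135.6, 331.1]
eef_rot: [-0.0, 0.99, 0.138, -0.0]
ft_force: [0.2, -0.5, 0.4]
grip_width: 46.7
gripper_force: 0.0
```

arm_command:
  commands:
    - {"grip": 0.55, "translation": [1, -0.7, 0], "roll": 0.5}
    - {"grip": 0.55, "translation": [1, -0.7, 0], "roll": 0.5}
    - {"grip": 0.55, "translation": [1, -0.7, 0], "roll": 0.5}
    - {"grip": 0.55, "translation": [0.5, -0.7, 0], "roll": 0.5}
    - {"grip": 0.55, "translation": [0, 0, 0], "roll": 0}
    - {"grip": 0.55, "translation": [0, 0, 0], "roll": 0}

```text
t: 2.27
eef_pos: [501.4, -66.7, 330.7]
eef_rot: [-0.0, 0.999, 0.04, -0.001]
ft_force: [-0.9, -0.3, -0.0]
grip_width: 47.1
gripper_force: 0.0
```

```bash
cat >> h.py <<'E'
def wrist():
    from workcell import state,viewer
    s=state();p,z=viewer.camera("wrist");return s,p,z,viewer.camera_info("wrist")
def wray(s,ci,u,v,h):
    "world points on plane z=h for wrist pixels u,v"
    du,dv=np.asarray(u,float)-ci['cx'],np.asarray(v,float)-ci['cy'];r=np.hypot(du,dv);th=r/ci['fx'];k=np.sin(th)/np.maximum(r,1e-9)
    c=np.stack([du*k,dv*k,np.cos(th)],-1)
    q=s['eef_rot'];T=Ro.from_quat([q[1],q[2],q[3],q[0]]).as_matrix();M=ci['mount']
    d=c@M[:3,:3].T@T.T;o=T@M[:3,3]+s['eef_pos']
    return o+d*((h-o[2])/d[...,2])[...,None]
def psi(s):
    q=s['eef_rot'];T=Ro.from_quat([q[1],q[2],q[3],q[0]]).as_matrix();return np.arctan2(T[1,0],T[0,0])
E
python3 - <<'E'
from h import *
import pickle
s,p,z,ci=wrist();pickle.dump((s,p,z,ci),open("w1.pkl","wb"));cv2.imwrite("pics/w1.png",p[:,:,::-1])
print(s['t'],s['eef_pos'],psi(s),s['joints'].round(2),s['ft_force'])
E
```

```text
2.2667 [501.42907648 -66.67240663 330.74304612] 0.07955917323916298 [-0.13  0.19  0.16  1.54 -0.    2.93] [-0.93469551 -0.25309298 -0.01476481]
```

View pics/w1.png

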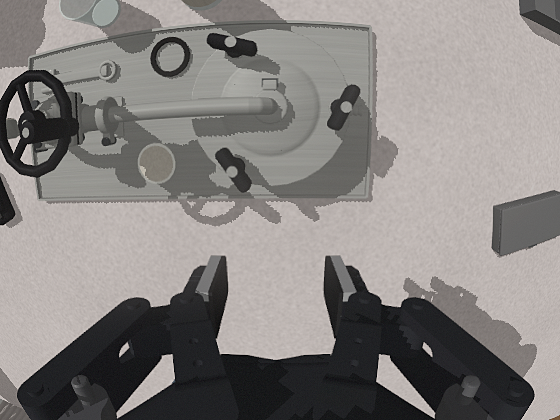

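The view is clear: knob 2 is at (232,44), knob 1 at (344,107), knob 3 at (233,170) and the wheel hub at (30,130). Now to measure positions and bar angles.

Run:
```python
from h import *
import pickle
s,p,z,ci=pickle.load(open("w1.pkl","rb"))
C=[]
for n,(u,v) in(("k1",(344,107)),("k2",(232,44)),("k3",(233,170))):
    m=np.zeros(p.shape[:2],bool);m[v-28:v+28,u-30:u+30]=1
    g=(p.max(2)<50)&m
    k,l,st,ce=cv2.connectedComponentsWithStats(g.astype(np.uint8));i=1+st[1:,4].argmax()
    y,x=np.nonzero(l==i);P=wray(s,ci,x,y,124)[:,:2].astype(np.float32)
    r=cv2.minAreaRect(P);b=cv2.boxPoints(r);e0,e1=b[1]-b[0],b[2]-b[1];e=e0 if np.hypot(*e0)>np.hypot(*e1) else e1
    # light boss on the bar top
    B=(p.min(2)>90)&m&(cv2.dilate((l==i).astype(np.uint8),np.ones((5,5)))>0)
    c=P.mean(0);C.append(r[0])
    ev=np.linalg.eigh(np.cov(P.T))[1][:,1]
    print(n,"rect",np.round(r[0],1),np.round(r[1],1),"ang",np.arctan2(e[1],e[0])%np.pi,"pca",np.arctan2(ev[1],ev[0])%np.pi,"mean",c.round(1))
C=np.array(C);print(np.hypot(*(C[1]-C[2])),np.hypot(*(C[0]-C[1])),np.hypot(*(C[0]-C[2])))
print("hub",wray(s,ci,30.,130.,206), "boss z126", [wray(s,ci,float(u),float(v),126).round(1) for u,v in((345,106),(231,42),(232,171))])
```

```text
k1 rect [ 577.7 -124.5] [19.5 21.4] ang 2.870127 pca 2.297383195593262 mean [ 575.6 -125.2]
k2 rect [646.   -8.9] [54.2 21.9] ang 1.3922545 pca 1.3508643630932087 mean [647.2 -10.4]
k3 rect [516.7 -23. ] [51.7 20.6] ang 0.7659574 pca 0.8255427399558037 mean [521.6 -20.8]
130.07848916532203 134.33241934347112 118.45215061404706
hub [559.87151815 177.5825041  206.        ] boss z126 [array([ 592.3, -132.5,  126. ]), array([650.5,  -9.2, 126. ]), array([513.4, -19.7, 126. ])]
```

Run:
```python
from h import *
import pickle
s,p,z,ci=pickle.load(open("w1.pkl","rb"))
for n,a,b in(("k1",(336,126),(353,88)),("k2",(208,38),(256,49)),("k3",(219,153),(247,190))):
    P=wray(s,ci,[a[0],b[0]],[a[1],b[1]],126)[:,:2];e=P[1]-P[0];print(n,P.mean(0).round(1),np.hypot(*e).round(1),np.arctan2(e[1],e[0])%np.pi)
c=[p[v-35:v+35,u-35:u+35,::-1] for u,v in((344,107),(232,44),(233,170))]
cv2.imwrite("pics/k.png",cv2.resize(np.hstack(c),None,fx=3.8,fy=3.8,interpolation=cv2.INTER_CUBIC))
```

```text
k1 [ 591.3 -132.1] 44.8 2.8159881670953886
k2 [649.2 -10.1] 52.3 1.3676429927255669
k3 [512.8 -20.9] 49.7 0.7026260521025374
```

View pics/k.png

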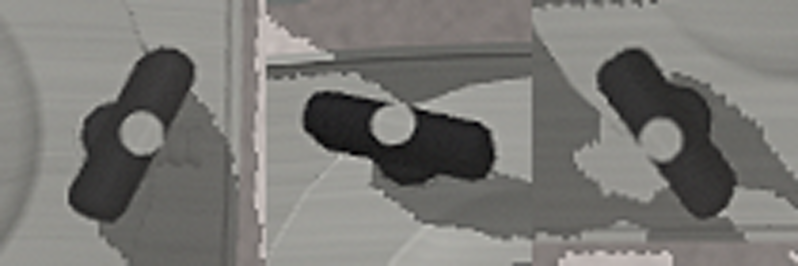

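arm_command:
  commands:
    - {"grip": 0.55, "translation": [0.95, -0.3, 0], "roll": 0}
    - {"grip": 0.55, "translation": [0.95, -0.3, 0], "roll": 0}
    - {"grip": 0.55, "translation": [0.95, -0.3, 0], "roll": 0}
    - {"grip": 0.55, "translation": [0.95, -0.3, 0], "roll": 0}
    - {"grip": 0.55, "translation": [0.95, -0.3, 0], "roll": 0}
    - {"grip": 0.55, "translation": [0.95, -0.3, 0], "roll": 0}
    - {"grip": 0.55, "translation": [0.95, -0.3, 0], "roll": 0}
    - {"grip": 0.55, "translation": [1, -0.2, 0], "roll": 0}

```text
t: 2.98
eef_pos: [650.6, -10.5, 331.6]
eef_rot: [0.0, 0.999, 0.038, -0.0]
ft_force: [0.5, -0.2, 0.1]
grip_width: 46.6
gripper_force: 0.0
```

arm_command:
  commands:
    - {"grip": 0.55, "translation": [0, 0, 0.65], "roll": -0.95}
    - {"grip": 0.55, "translation": [0, 0, 0.65], "roll": -0.95}
    - {"grip": 0.55, "translation": [0, 0, 0.65], "roll": -0.95}
    - {"grip": 0.55, "translation": [0, 0, 0.65], "roll": -0.95}
    - {"grip": 0.55, "translation": [0, 0, 0.65], "roll": -0.95}
    - {"grip": 0.55, "translation": [0, 0, 0.65], "roll": -0.95}
    - {"grip": 0.55, "translation": [0, 0, 0.65], "roll": -0.95}
    - {"grip": 0.55, "translation": [0, 0, 0.65], "roll": -0.95}
    - {"grip": 0.55, "translation": [0, 0, 0.65], "roll": -0.95}
    - {"grip": 0.55, "translation": [0, 0, 0.65], "roll": -0.95}
    - {"grip": 0.55, "translation": [0, 0, 0.65], "roll": -0.95}
    - {"grip": 0.55, "translation": [0, 0, 0.65], "roll": -0.95}
    - {"grip": 0.55, "translation": [0, 0, 0.65], "roll": -0.95}
    - {"grip": 0.55, "translation": [0, 0, 0.65], "roll": -0.95}
    - {"grip": 0.55, "translation": [0, 0, 0], "roll": 0}
    - {"grip": 0.55, "translation": [0, 0, 0], "roll": 0}

```text
t: 4.32
eef_pos: [649.7, -10.7, 149.1]
eef_rot: [-0.0, 0.764, 0.646, -0.001]
ft_force: [0.2, 0.2, 0.3]
grip_width: 46.9
gripper_force: 0.0
```

Run:
```python
from h import *
s,p,z,ci=wrist();cv2.imwrite("pics/w2.png",p[:,:,::-1])
print(s['t'],s['eef_pos'],psi(s),s['joints'].round(2),s['ft_force'],s['wrist_torque'])
```

```text
4.3167 [649.66430355 -10.70443348 149.12558101] 1.4033678800520402 [-0.02  0.49  0.14  1.22 -0.    1.72] [0.16848131 0.15673261 0.29844994] [-1.34781387e-02  4.75934627e-05 -2.20361937e-02]
```

View pics/w2.png

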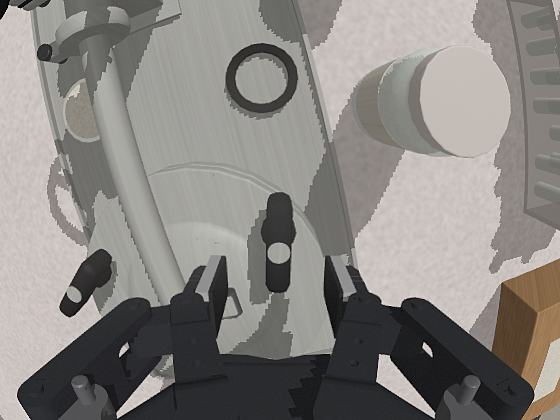

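The bar is upright in the image at (279,250), centred between the pads at (225..330), so I'll descend and grip.

arm_command:
  commands:
    - {"grip": 0.55, "translation": [0, 0, 0.7], "roll": 0}
    - {"grip": 0.55, "translation": [0, 0, 0.7], "roll": 0}
    - {"grip": 0.55, "translation": [0, 0, 0.7], "roll": 0}
    - {"grip": 0.1, "translation": [0, 0, 0], "roll": 0}
    - {"grip": 0.1, "translation": [0, 0, 0], "roll": 0}
    - {"grip": 0.1, "translation": [0, 0, 0], "roll": 0}
    - {"grip": 0.1, "translation": [0, 0, 0], "roll": 0}
    - {"grip": 0.1, "translation": [0, 0, 0], "roll": 0}
    - {"grip": 0.1, "translation": [0, 0, 0], "roll": 0}
    - {"grip": 0.1, "translation": [0, 0, 0], "roll": 0}
    - {"grip": 0.1, "translation": [0, 0, 0], "roll": 0}

```text
t: 5.28
eef_pos: [651.3, -9.9, 108.8]
eef_rot: [0.001, 0.763, 0.647, 0.001]
ft_force: [-0.3, -2.4, 6.3]
grip_width: 12.9
gripper_force: 60.8
```

arm_command:
  commands:
    - {"grip": 0.1, "translation": [0, 0, 0], "roll": 0.3}
    - {"grip": 0.1, "translation": [0, 0, 0], "roll": 0.5}
    - {"grip": 0.1, "translation": [0, 0, 0], "roll": 0.7}
    - {"grip": 0.1, "translation": [0, 0, 0], "roll": 0.7}
    - {"grip": 0.1, "translation": [0, 0, 0], "roll": 0.7}
    - {"grip": 0.1, "translation": [0, 0, 0], "roll": 0.7}
    - {"grip": 0.1, "translation": [0, 0, 0], "roll": 0.7}
    - {"grip": 0.1, "translation": [0, 0, 0], "roll": 0.7}
    - {"grip": 0.1, "translation": [0, 0, 0], "roll": 0.7}
    - {"grip": 0.1, "translation": [0, 0, 0], "roll": 0.3}
    - {"grip": 0.1, "translation": [0, 0, 0], "roll": 0}

```text
t: 6.2
eef_pos: [650.4, -9.3, 108.8]
eef_rot: [-0.0, 0.92, 0.392, 0.001]
ft_force: [-3.3, 0.1, 8.3]
grip_width: 12.6
gripper_force: 61.4
```

```bash
cat > st.py <<'E'
from h import *
from workcell import state
s=state();np.set_printoptions(suppress=True,precision=2)
print("t %.2f"%s['t'],s['eef_pos'],"psi %.3f"%psi(s),s['joints'],"F",s['ft_force'],"T",s['wrist_torque'].round(3),"grip %.1f %.0f"%(s['grip_width'],s['gripper_force']))
E
python3 st.py
```

```text
t 6.20 [650.36  -9.34 108.77] psi 0.805 [-0.01  0.51  0.07  1.13  0.    2.32] F [-3.34  0.07  8.29] T [ 0.07  0.73 -0.14] grip 12.6 61
```

arm_command:
  commands:
    - {"grip": 0.1, "translation": [0, 0, 0], "roll": 0.5}
    - {"grip": 0.1, "translation": [0, 0, 0], "roll": 0.5}
    - {"grip": 0.1, "translation": [0, 0, 0], "roll": 0.5}
    - {"grip": 0.1, "translation": [0, 0, 0], "roll": 0}

```text
t: 6.53
eef_pos: [650.2, -9.2, 108.8]
eef_rot: [-0.0, 0.947, 0.321, 0.0]
ft_force: [-3.7, 0.6, 9.2]
grip_width: 12.7
gripper_force: 61.4
```

```bash
python3 st.py
```

```text
t 6.53 [650.18  -9.16 108.77] psi 0.654 [-0.01  0.51  0.07  1.13  0.    2.47] F [-3.67  0.62  9.22] T [ 0.27  0.86 -0.14] grip 12.7 61
```

arm_command:
  commands:
    - {"grip": 0.1, "translation": [0, 0, 0], "roll": 0.5}
    - {"grip": 0.1, "translation": [0, 0, 0], "roll": 0.4}
    - {"grip": 0.1, "translation": [0, 0, 0], "roll": 0}

```text
t: 6.78
eef_pos: [650.4, -8.9, 108.8]
eef_rot: [-0.0, 0.96, 0.279, 0.001]
ft_force: [-3.5, 0.6, 8.4]
grip_width: 13.2
gripper_force: 68.0
```

```bash
python3 st.py
```

```text
t 6.78 [650.44  -8.92 108.78] psi 0.566 [-0.01  0.51  0.07  1.13  0.    2.56] F [-3.46  0.56  8.36] T [0.33 0.58 1.04] grip 13.2 68
```

The wrist moment jumped from -0.14 to +1.04 N·m at psi≈0.57, close to the radial home direction of 0.605, so knob 2 is home. Knob 1 is next.

arm_command:
  commands:
    - {"grip": 0.55, "translation": [0, 0, 0], "roll": 0}
    - {"grip": 0.55, "translation": [0, 0, 0], "roll": 0}
    - {"grip": 0.55, "translation": [0, 0, 0], "roll": 0}
    - {"grip": 0.55, "translation": [0, 0, 0], "roll": 0}
    - {"grip": 0.55, "translation": [0, 0, 0], "roll": 0}
    - {"grip": 0.55, "translation": [0, 0, -0.6], "roll": 0}
    - {"grip": 0.55, "translation": [0, 0, -0.8], "roll": 0}
    - {"grip": 0.55, "translation": [0, 0, -0.8], "roll": 0}
    - {"grip": 0.55, "translation": [0, 0, -0.8], "roll": 0}
    - {"grip": 0.55, "translation": [-0.96, 0.61, 0], "roll": 0}
    - {"grip": 0.55, "translation": [-0.96, 0.61, 0], "roll": 0}
    - {"grip": 0.55, "translation": [-0.96, 0.61, 0], "roll": 0}
    - {"grip": 0.55, "translation": [-0.96, 0.61, 0], "roll": 0}
    - {"grip": 0.55, "translation": [-0.96, 0.61, 0], "roll": 0}
    - {"grip": 0.55, "translation": [-0.96, 0.61, 0], "roll": 0}
    - {"grip": 0.55, "translation": [0, 0, 0], "roll": -1}
    - {"grip": 0.55, "translation": [0, 0, 0], "roll": -1}

```text
t: 8.2
eef_pos: [591.9, -134.7, 167.4]
eef_rot: [-0.0, 0.927, 0.375, -0.0]
ft_force: [-0.1, -0.7, -0.0]
grip_width: 47.0
gripper_force: 0.0
```

arm_command:
  commands:
    - {"grip": 0.55, "translation": [0, 0, 0], "roll": -1}
    - {"grip": 0.55, "translation": [0, 0, 0], "roll": -1}
    - {"grip": 0.55, "translation": [0, 0, 0], "roll": -1}
    - {"grip": 0.55, "translation": [0, 0, 0], "roll": -1}
    - {"grip": 0.55, "translation": [0, 0, 0], "roll": -1}
    - {"grip": 0.55, "translation": [0, 0, 0], "roll": -1}
    - {"grip": 0.55, "translation": [0, 0, 0], "roll": -1}
    - {"grip": 0.55, "translation": [0, 0, 0], "roll": -1}
    - {"grip": 0.55, "translation": [0, 0, 0], "roll": -1}
    - {"grip": 0.55, "translation": [0, 0, 0], "roll": -1}
    - {"grip": 0.55, "translation": [0, 0, 0], "roll": -1}
    - {"grip": 0.55, "translation": [0, 0, 0], "roll": -1}
    - {"grip": 0.55, "translation": [0, 0, 0], "roll": -1}
    - {"grip": 0.55, "translation": [0, 0, 0], "roll": -1}
    - {"grip": 0.55, "translation": [0, 0, 0], "roll": -1}
    - {"grip": 0.55, "translation": [0, 0, 0], "roll": -1}
    - {"grip": 0.55, "translation": [0, 0, 0], "roll": -1}
    - {"grip": 0.55, "translation": [0, 0, 0], "roll": -1}
    - {"grip": 0.55, "translation": [0, 0, 0], "roll": -1}
    - {"grip": 0.55, "translation": [0, 0, 0], "roll": -0.7}

```text
t: 9.87
eef_pos: [592.5, -133.3, 167.2]
eef_rot: [-0.0, 0.198, 0.98, 0.0]
ft_force: [0.9, -0.5, -0.5]
grip_width: 47.0
gripper_force: 0.0
```

```bash
python3 st.py
python3 - <<'E'
from h import *
s,p,z,ci=wrist();cv2.imwrite("pics/w3.png",p[:,:,::-1])
g=p[220:330,228:328].max(2)<45   # bar between the fingers
k,l,st,ce=cv2.connectedComponentsWithStats(g.astype(np.uint8))
for i in range(1,k):
    if st[i,4]>200:
        y,x=np.nonzero(l==i);P=wray(s,ci,x+228,y+220,124)[:,:2];print(st[i],P.mean(0),np.ptp(P,0))
E
```

```text
t 9.87 [ 592.52 -133.27  167.16] psi 2.742 [-0.22  0.41  0.05  1.21  0.    0.18] F [ 0.86 -0.51 -0.5 ] T [-0.07 -0.04 -0.  ] grip 47.0 0
```

View pics/w3.png

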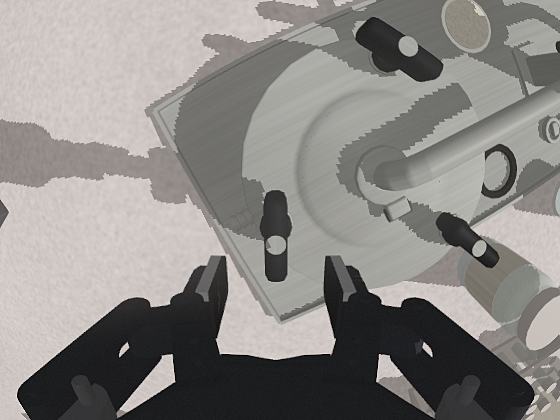

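Knob 1's bar is upright at (275,240) and centred, and knob 2 now points radially at (485,247). I'll grip knob 1 and turn it.

arm_command:
  commands:
    - {"grip": 0.55, "translation": [0, 0, 0.74], "roll": 0}
    - {"grip": 0.55, "translation": [0, 0, 0.74], "roll": 0}
    - {"grip": 0.55, "translation": [0, 0, 0.74], "roll": 0}
    - {"grip": 0.55, "translation": [0, 0, 0.74], "roll": 0}
    - {"grip": 0.1, "translation": [0, 0, 0], "roll": 0}
    - {"grip": 0.1, "translation": [0, 0, 0], "roll": 0}
    - {"grip": 0.1, "translation": [0, 0, 0], "roll": 0}
    - {"grip": 0.1, "translation": [0, 0, 0], "roll": 0}
    - {"grip": 0.1, "translation": [0, 0, 0], "roll": 0}
    - {"grip": 0.1, "translation": [0, 0, 0], "roll": 0}
    - {"grip": 0.1, "translation": [0, 0, 0], "roll": 0}
    - {"grip": 0.1, "translation": [0, 0, 0], "roll": 0}

```text
t: 10.92
eef_pos: [592.8, -133.3, 108.8]
eef_rot: [0.0, 0.201, 0.98, 0.0]
ft_force: [-1.4, -1.0, 4.8]
grip_width: 12.6
gripper_force: 60.0
```

arm_command:
  commands:
    - {"grip": 0.1, "translation": [0, 0, 0], "roll": 0.3}
    - {"grip": 0.1, "translation": [0, 0, 0], "roll": 0.5}
    - {"grip": 0.1, "translation": [0, 0, 0], "roll": 0.7}
    - {"grip": 0.1, "translation": [0, 0, 0], "roll": 0.7}
    - {"grip": 0.1, "translation": [0, 0, 0], "roll": 0.7}
    - {"grip": 0.1, "translation": [0, 0, 0], "roll": 0.7}
    - {"grip": 0.1, "translation": [0, 0, 0], "roll": 0.7}
    - {"grip": 0.1, "translation": [0, 0, 0], "roll": 0.7}
    - {"grip": 0.1, "translation": [0, 0, 0], "roll": 0.7}
    - {"grip": 0.1, "translation": [0, 0, 0], "roll": 0.7}
    - {"grip": 0.1, "translation": [0, 0, 0], "roll": 0.7}
    - {"grip": 0.1, "translation": [0, 0, 0], "roll": 0.7}
    - {"grip": 0.1, "translation": [0, 0, 0], "roll": 0.7}
    - {"grip": 0.1, "translation": [0, 0, 0], "roll": 0.7}
    - {"grip": 0.1, "translation": [0, 0, 0], "roll": 0.5}
    - {"grip": 0.1, "translation": [0, 0, 0], "roll": 0.3}
    - {"grip": 0.1, "translation": [0, 0, 0], "roll": 0}

```text
t: 12.33
eef_pos: [592.4, -133.6, 108.8]
eef_rot: [0.0, 0.647, 0.763, -0.0]
ft_force: [-3.6, -1.2, 4.8]
grip_width: 12.7
gripper_force: 60.3
```

```bash
python3 st.py
```

```text
t 12.33 [ 592.44 -133.58  108.77] psi 1.735 [-0.22  0.44 -0.05  1.08 -0.    1.19] F [-3.57 -1.19  4.76] T [-0.34  0.67 -0.1 ] grip 12.7 60
```

arm_command:
  commands:
    - {"grip": 0.1, "translation": [0, 0, 0], "roll": 0.4}
    - {"grip": 0.1, "translation": [0, 0, 0], "roll": 0.4}
    - {"grip": 0.1, "translation": [0, 0, 0], "roll": 0.3}
    - {"grip": 0.1, "translation": [0, 0, 0], "roll": 0}

```text
t: 12.67
eef_pos: [592.4, -133.6, 108.8]
eef_rot: [0.0, 0.687, 0.726, -0.0]
ft_force: [-3.6, -2.3, 5.8]
grip_width: 12.9
gripper_force: 62.8
```

```bash
python3 st.py
```

```text
t 12.67 [ 592.41 -133.58  108.8 ] psi 1.626 [-0.22  0.44 -0.05  1.08 -0.    1.29] F [-3.55 -2.31  5.77] T [-0.43  0.74  0.78] grip 12.9 63
```

Knob 1 is at its stop (the moment went from -0.10 to 0.78 N·m at psi 1.63). I'll give it a last small nudge, then move to knob 3.

arm_command:
  commands:
    - {"grip": 0.1, "translation": [0, 0, 0], "roll": 0.2}
    - {"grip": 0.55, "translation": [0, 0, 0], "roll": 0}
    - {"grip": 0.55, "translation": [0, 0, 0], "roll": 0}
    - {"grip": 0.55, "translation": [0, 0, 0], "roll": 0}
    - {"grip": 0.55, "translation": [0, 0, 0], "roll": 0}
    - {"grip": 0.55, "translation": [0, 0, 0], "roll": 0}
    - {"grip": 0.55, "translation": [0, 0, -0.6], "roll": 0}
    - {"grip": 0.55, "translation": [0, 0, -0.8], "roll": 0}
    - {"grip": 0.55, "translation": [0, 0, -0.8], "roll": 0}
    - {"grip": 0.55, "translation": [0, 0, -0.8], "roll": 0}
    - {"grip": 0.55, "translation": [0.97, -0.62, 0], "roll": 0}
    - {"grip": 0.55, "translation": [0.97, -0.62, 0], "roll": 0}
    - {"grip": 0.55, "translation": [0.97, -0.62, 0], "roll": 0}
    - {"grip": 0.55, "translation": [0.97, -0.62, 0], "roll": 0}
    - {"grip": 0.55, "translation": [0.97, -0.62, 0], "roll": 0}
    - {"grip": 0.55, "translation": [0.97, -0.62, 0], "roll": 0}
    - {"grip": 0.55, "translation": [0, 0, 0], "roll": -1}
    - {"grip": 0.55, "translation": [0, 0, 0], "roll": -1}
    - {"grip": 0.55, "translation": [0, 0, 0], "roll": -1}

```text
t: 14.25
eef_pos: [513.9, -19.0, 168.3]
eef_rot: [0.0, 0.576, 0.817, 0.0]
ft_force: [0.6, 0.1, 0.7]
grip_width: 46.7
gripper_force: 0.0
```

arm_command:
  commands:
    - {"grip": 0.55, "translation": [0, 0, 0], "roll": -1}
    - {"grip": 0.55, "translation": [0, 0, 0], "roll": -1}
    - {"grip": 0.55, "translation": [0, 0, 0], "roll": -1}
    - {"grip": 0.55, "translation": [0, 0, 0], "roll": -1}
    - {"grip": 0.55, "translation": [0, 0, 0], "roll": -1}
    - {"grip": 0.55, "translation": [0, 0, 0], "roll": -1}
    - {"grip": 0.55, "translation": [0, 0, 0], "roll": -1}
    - {"grip": 0.55, "translation": [0, 0, 0], "roll": -1}
    - {"grip": 0.55, "translation": [0, 0, 0], "roll": -1}
    - {"grip": 0.55, "translation": [0, 0, 0], "roll": -1}
    - {"grip": 0.55, "translation": [0, 0, 0], "roll": -1}
    - {"grip": 0.55, "translation": [0, 0, 0], "roll": -1}
    - {"grip": 0.55, "translation": [0, 0, 0], "roll": -1}
    - {"grip": 0.55, "translation": [0, 0, 0], "roll": -1}
    - {"grip": 0.55, "translation": [0, 0, 0], "roll": -1}
    - {"grip": 0.55, "translation": [0, 0, 0], "roll": -1}
    - {"grip": 0.55, "translation": [0, 0, 0], "roll": -1}
    - {"grip": 0.55, "translation": [0, 0, 0], "roll": -1}
    - {"grip": 0.55, "translation": [0, 0, 0], "roll": -1}
    - {"grip": 0.55, "translation": [0, 0, 0], "roll": -0.3}

```text
t: 15.92
eef_pos: [514.1, -19.6, 168.1]
eef_rot: [0.0, -0.343, 0.939, 0.0]
ft_force: [0.2, 0.6, 0.6]
grip_width: 47.1
gripper_force: 0.0
```

```bash
python3 st.py
python3 - <<'E'
from h import *
s,p,z,ci=wrist();cv2.imwrite("pics/w4.png",p[:,:,::-1])
E
```

```text
t 15.92 [514.08 -19.56 168.12] psi -2.440 [-0.04  0.25 -0.18  1.14  0.   -0.74] F [0.21 0.6  0.57] T [-0.    0.03 -0.01] grip 47.1 0
```

View pics/w4.png

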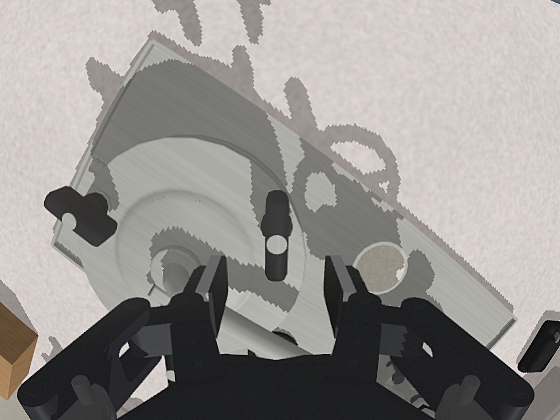

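Knob 3's bar is upright at (276,240), centred. Grip and turn.

arm_command:
  commands:
    - {"grip": 0.55, "translation": [0, 0, 0.74], "roll": 0}
    - {"grip": 0.55, "translation": [0, 0, 0.74], "roll": 0}
    - {"grip": 0.55, "translation": [0, 0, 0.74], "roll": 0}
    - {"grip": 0.55, "translation": [0, 0, 0.74], "roll": 0}
    - {"grip": 0.1, "translation": [0, 0, 0], "roll": 0}
    - {"grip": 0.1, "translation": [0, 0, 0], "roll": 0}
    - {"grip": 0.1, "translation": [0, 0, 0], "roll": 0}
    - {"grip": 0.1, "translation": [0, 0, 0], "roll": 0}
    - {"grip": 0.1, "translation": [0, 0, 0], "roll": 0}
    - {"grip": 0.1, "translation": [0, 0, 0], "roll": 0}
    - {"grip": 0.1, "translation": [0, 0, 0], "roll": 0}
    - {"grip": 0.1, "translation": [0, 0, 0], "roll": 0}

```text
t: 16.97
eef_pos: [513.9, -19.2, 109.6]
eef_rot: [0.0, -0.341, 0.94, 0.0]
ft_force: [-3.2, 4.2, 2.3]
grip_width: 12.7
gripper_force: 59.6
```

arm_command:
  commands:
    - {"grip": 0.1, "translation": [0, 0, 0], "roll": 0.3}
    - {"grip": 0.1, "translation": [0, 0, 0], "roll": 0.5}
    - {"grip": 0.1, "translation": [0, 0, 0], "roll": 0.7}
    - {"grip": 0.1, "translation": [0, 0, 0], "roll": 0.7}
    - {"grip": 0.1, "translation": [0, 0, 0], "roll": 0.7}
    - {"grip": 0.1, "translation": [0, 0, 0], "roll": 0.7}
    - {"grip": 0.1, "translation": [0, 0, 0], "roll": 0.7}
    - {"grip": 0.1, "translation": [0, 0, 0], "roll": 0.7}
    - {"grip": 0.1, "translation": [0, 0, 0], "roll": 0.7}
    - {"grip": 0.1, "translation": [0, 0, 0], "roll": 0.7}
    - {"grip": 0.1, "translation": [0, 0, 0], "roll": 0.7}
    - {"grip": 0.1, "translation": [0, 0, 0], "roll": 0.7}
    - {"grip": 0.1, "translation": [0, 0, 0], "roll": 0.7}
    - {"grip": 0.1, "translation": [0, 0, 0], "roll": 0.7}
    - {"grip": 0.1, "translation": [0, 0, 0], "roll": 0.5}
    - {"grip": 0.1, "translation": [0, 0, 0], "roll": 0.4}
    - {"grip": 0.1, "translation": [0, 0, 0], "roll": 0}

```text
t: 18.38
eef_pos: [513.8, -19.3, 109.6]
eef_rot: [0.0, 0.158, 0.987, 0.0]
ft_force: [-4.5, 4.3, 3.6]
grip_width: 12.8
gripper_force: 59.9
```

```bash
python3 st.py
```

```text
t 18.38 [513.8  -19.32 109.64] psi 2.825 [-0.04  0.3  -0.28  0.99  0.    0.28] F [-4.46  4.33  3.6 ] T [ 0.48  0.97 -0.11] grip 12.8 60
```

arm_command:
  commands:
    - {"grip": 0.1, "translation": [0, 0, 0], "roll": 0.4}
    - {"grip": 0.1, "translation": [0, 0, 0], "roll": 0.4}
    - {"grip": 0.1, "translation": [0, 0, 0], "roll": 0.4}
    - {"grip": 0.1, "translation": [0, 0, 0], "roll": 0.3}
    - {"grip": 0.1, "translation": [0, 0, 0], "roll": 0}

```text
t: 18.8
eef_pos: [513.8, -19.3, 109.7]
eef_rot: [0.0, 0.23, 0.973, 0.0]
ft_force: [-5.7, 1.4, 4.2]
grip_width: 12.8
gripper_force: 61.4
```

```bash
python3 st.py
```

```text
t 18.80 [513.78 -19.32 109.65] psi 2.677 [-0.04  0.3  -0.28  0.99  0.    0.43] F [-5.67  1.4   4.2 ] T [0.41 1.   1.14] grip 12.8 61
```

Knob 3 is home as well (1.14 N·m at psi 2.68, against 2.70 expected). The refined knob positions put the hub near (566,185). Next I'll find the handle from the first pictures.

arm_command:
  commands:
    - {"grip": 0.55, "translation": [0, 0, 0], "roll": 0}
    - {"grip": 0.55, "translation": [0, 0, 0], "roll": 0}
    - {"grip": 0.55, "translation": [0, 0, 0], "roll": 0}
    - {"grip": 0.55, "translation": [0, 0, 0], "roll": 0}
    - {"grip": 0.55, "translation": [0, 0, 0], "roll": 0}
    - {"grip": 0.55, "translation": [0, 0, -0.6], "roll": 0}
    - {"grip": 0.55, "translation": [0, 0, -1], "roll": 0}
    - {"grip": 0.55, "translation": [0, 0, -1], "roll": 0}
    - {"grip": 0.55, "translation": [0, 0, -1], "roll": 0}
    - {"grip": 0.55, "translation": [0, 0, -1], "roll": 0}
    - {"grip": 0.55, "translation": [0, 0, -1], "roll": 0}
    - {"grip": 0.55, "translation": [0, 0, -1], "roll": 0}
    - {"grip": 0.55, "translation": [0, 0, -1], "roll": 0}
    - {"grip": 0.55, "translation": [0, 0, -1], "roll": 0}
    - {"grip": 0.55, "translation": [0, 0, -1], "roll": 0}
    - {"grip": 0.55, "translation": [0, 0, -1], "roll": 0}
    - {"grip": 0.55, "translation": [0, 0, -0.6], "roll": 0}
    - {"grip": 0.55, "translation": [0, 0, 0], "roll": 0}

```text
t: 20.3
eef_pos: [514.9, -19.7, 335.4]
eef_rot: [0.002, 0.23, 0.973, 0.0]
ft_force: [-0.2, 0.1, -0.1]
grip_width: 47.2
gripper_force: 0.0
```

```bash
python3 st.py
python3 - <<'E'
from h import *
import pickle
d=pickle.load(open("d0.pkl","rb"));np.set_printoptions(suppress=True,precision=1)
for n in d:
    p,z,ci=d[n];W=world(ci,z);m=(p.max(2)<60)&(z>0)&(abs(W[:,:,0]-565)<90)&(abs(W[:,:,1]-185)<90)
    for a,b in((192,207),(213,225),(225,240),(240,262)):
        P=W[m&(W[:,:,2]>a)&(W[:,:,2]<b)];print(n,a,len(P),P.mean(0),P.min(0),P.max(0)) if len(P) else 0
s,p,z,ci=wrist();cv2.imwrite("pics/w5.png",p[:,:,::-1]);pickle.dump((s,p,z,ci),open("w5.pkl","wb"))
E
```

```text
t 20.30 [514.93 -19.72 335.38] psi 2.677 [-0.04  0.21  0.19  1.55  0.    0.43] F [-0.24  0.07 -0.08] T [ 0.01 -0.01  0.01] grip 47.2 0
scene 192 271 [579.8 183.1 200.5] [517.4 125.1 192.1] [623.  239.7 206.9]
scene 213 20 [564.3 130.7 218.7] [551.8 124.5 213.1] [573.1 137.7 224.2]
scene 225 23 [565.3 131.5 232.4] [554.8 125.4 226.4] [571.6 141.5 239.8]
scene 240 29 [568.  131.6 249.4] [561.8 124.1 240.5] [574.2 140.3 260.7]
side 192 290 [559.7 192.9 200. ] [512.7 138.8 192. ] [616.4 241.8 206.6]
side 213 16 [556.7 143.2 218.3] [553.5 137.5 213.4] [561.4 148.7 224.5]
side 225 21 [556.5 142.6 232.7] [553.  137.2 226.6] [560.7 147.7 239.4]
side 240 26 [556.9 143.1 249. ] [553.2 137.2 240.7] [560.3 148.2 257.2]
```

View pics/w5.png

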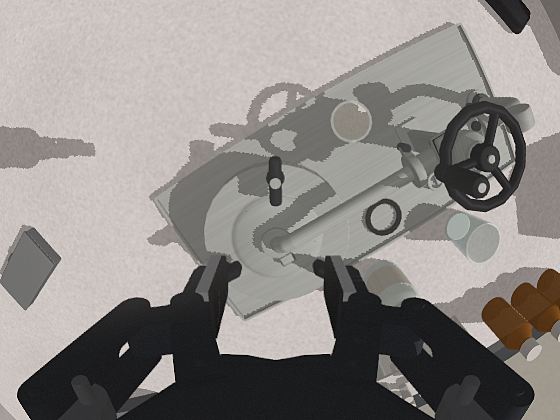

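The handle shows from (447,178) at its base to (481,187) at its top, with the hub at (489,158).

Run:
```python
from h import *
import pickle
s,p,z,ci=pickle.load(open("w5.pkl","rb"))
print("top",wray(s,ci,481.,187.,257),"hub",wray(s,ci,489.,158.,205))
# rim ellipse: outermost dark pixels of the wheel on z=202
g=(p.max(2)<50);g[:, :440]=0;g[:95]=0;g[215:]=0;g[:,530:]=0
k,l,st,ce=cv2.connectedComponentsWithStats(g.astype(np.uint8));i=1+st[1:,4].argmax()
c=max(cv2.findContours((l==i).astype(np.uint8),cv2.RETR_EXTERNAL,cv2.CHAIN_APPROX_NONE)[0],key=len)[:,0]
P=wray(s,ci,c[:,0],c[:,1],199)[:,:2].astype(np.float32)
h=np.array([566.,185]);sel=abs(np.hypot(*(P-h).T)-56)<8;
from scipy.optimize import least_squares
f=lambda q:np.hypot(P[sel,0]-q[0],P[sel,1]-q[1])-q[2]
r=least_squares(f,[566,185,56],loss="soft_l1");print(r.x,sel.sum(),np.abs(r.fun).mean())
```

```text
top [560.38640278 135.420711   257.        ] hub [564.58265741 183.52540192 205.        ]
[565.13062536 182.99020611  52.81089825] 454 1.8457237000290334
```

arm_command:
  commands:
    - {"grip": 0.6, "translation": [0.18, 1, 0.15], "roll": 0}
    - {"grip": 0.6, "translation": [0.18, 1, 0.15], "roll": 0}
    - {"grip": 0.6, "translation": [0.18, 1, 0.15], "roll": 0}
    - {"grip": 0.6, "translation": [0.18, 1, 0.15], "roll": 0}
    - {"grip": 0.6, "translation": [0.18, 1, 0.15], "roll": 0}
    - {"grip": 0.6, "translation": [0.18, 1, 0.15], "roll": 0}
    - {"grip": 0.6, "translation": [0.18, 1, 0.15], "roll": 0}
    - {"grip": 0.6, "translation": [0.18, 1, 0.15], "roll": 0}
    - {"grip": 0.6, "translation": [0, 0, 0], "roll": 0}
    - {"grip": 0.6, "translation": [0, 0, 0], "roll": 0}

```text
t: 21.18
eef_pos: [559.6, 136.9, 307.2]
eef_rot: [-0.001, 0.229, 0.973, -0.001]
ft_force: [-0.5, -0.4, -0.6]
grip_width: 51.2
gripper_force: 0.0
```

```bash
python3 st.py
python3 - <<'E'
from h import *
s,p,z,ci=wrist();cv2.imwrite("pics/w6.png",p[:,:,::-1])
E
```

```text
t 21.18 [559.58 136.91 307.16] psi 2.678 [ 0.24  0.32  0.27  1.53 -0.    0.7 ] F [-0.46 -0.42 -0.64] T [-0.03  0.06  0.02] grip 51.2 0
```

View pics/w6.png

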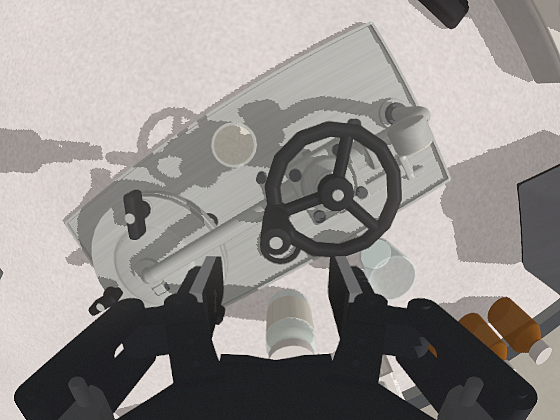

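The handle top is at (278,243), centred between the fingers, and the hub is at (338,196).

Run:
```python
from h import *
from workcell import state,viewer
s=state();ci=viewer.camera_info("wrist");p=cv2.imread("pics/w6.png")
print("top",wray(s,ci,278.,243.,257),"hub",wray(s,ci,338.,196.,206))
g=p.max(2)<50;g[:,:262]=0;g[:,405:]=0;g[:118]=0;g[256:]=0
k,l,st,ce=cv2.connectedComponentsWithStats(g.astype(np.uint8));i=1+st[1:,4].argmax()
c=max(cv2.findContours((l==i).astype(np.uint8),cv2.RETR_EXTERNAL,cv2.CHAIN_APPROX_NONE)[0],key=len)[:,0]
c=c[(c[:,0]>300)]
P=wray(s,ci,c[:,0],c[:,1],198)[:,:2]
from scipy.optimize import least_squares
r=least_squares(lambda q:np.hypot(P[:,0]-q[0],P[:,1]-q[1])-q[2],[566,185,56],loss="soft_l1");print(r.x,np.abs(r.fun).mean())
```

```text
top [562.06427416 136.09650138 257.        ] hub [567.05981978 184.84242647 206.        ]
[564.98648941 190.26696491  18.83670497] 3.9883476807238494
```

arm_command:
  commands:
    - {"grip": 0.6, "translation": [-0.12, 0, 0.7], "roll": 0}
    - {"grip": 0.6, "translation": [0, 0, 0.8], "roll": 0}
    - {"grip": 0.6, "translation": [0, 0, 0.8], "roll": 0}
    - {"grip": 0.6, "translation": [0, 0, 0.8], "roll": 0}
    - {"grip": 0.6, "translation": [0, 0, 0.8], "roll": 0}
    - {"grip": 0.6, "translation": [0, 0, 0], "roll": 0}
    - {"grip": 0.15, "translation": [0, 0, 0], "roll": 0}
    - {"grip": 0.15, "translation": [0, 0, 0], "roll": 0}
    - {"grip": 0.15, "translation": [0, 0, 0], "roll": 0}
    - {"grip": 0.15, "translation": [0, 0, 0], "roll": 0}
    - {"grip": 0.15, "translation": [0, 0, 0], "roll": 0}
    - {"grip": 0.15, "translation": [0, 0, 0], "roll": 0}
    - {"grip": 0.15, "translation": [0, 0, 0], "roll": 0}
    - {"grip": 0.15, "translation": [0, 0, 0], "roll": 0}

```text
t: 22.4
eef_pos: [562.7, 135.3, 232.3]
eef_rot: [0.001, 0.23, 0.973, 0.0]
ft_force: [-0.3, -0.8, 6.3]
grip_width: 18.2
gripper_force: 58.6
```

```bash
python3 st.py
```

```text
t 22.40 [562.73 135.31 232.33] psi 2.677 [ 0.24  0.33  0.1   1.34 -0.    0.7 ] F [-0.27 -0.83  6.33] T [-0.14  0.12  0.02] grip 18.2 59
```

Gripped (width 18, handle 20 mm). Next are circle steps in tool axes, clockwise, starting with a safe 1.8 rad.

```bash
cat > circ.py <<'E'
import sys,json
from h import *
from workcell import state
def rows(s,C,th0,n,dth,grip=0.15,r=50):
    "n steps of dth (+ = ccw) from handle angle th0, in tool units"
    q=s['eef_rot'];T=Ro.from_quat([q[1],q[2],q[3],q[0]]).as_matrix()
    out=[]
    for i in range(n):
        a,b=th0+i*dth,th0+(i+1)*dth
        d=T.T@(r*np.array([np.cos(b)-np.cos(a),np.sin(b)-np.sin(a),0]))/20
        out.append([round(float(d[0]),2),round(float(d[1]),2)])
    return out
if __name__=="__main__":
    s=state();C=np.array([float(sys.argv[1]),float(sys.argv[2])]);e=s['eef_pos'][:2]-C;th=np.arctan2(e[1],e[0])
    print("t",s['t'],"pos",s['eef_pos'],"r",np.hypot(*e),"th",th,"F",s['ft_force'],"w",s['grip_width'])
    print(rows(s,C,float(sys.argv[5]) if len(sys.argv)>5 else th,int(sys.argv[3]),float(sys.argv[4])))
E
python3 circ.py 566.5 185 12 -0.15
```

```text
t 22.4 pos [562.73377565 135.30951652 232.32752551] r 49.83300707510785 th -1.64644536307967 F [-0.271376   -0.82828392  6.33332811] w 18.242233602919168
[[0.36, -0.12], [0.37, -0.06], [0.37, -0.01], [0.37, 0.05], [0.36, 0.11], [0.34, 0.16], [0.31, 0.21], [0.28, 0.25], [0.24, 0.29], [0.19, 0.32], [0.14, 0.35], [0.09, 0.36]]
```

arm_command:
  commands:
    - {"grip": 0.15, "translation": [0.36, -0.12, 0], "roll": 0}
    - {"grip": 0.15, "translation": [0.37, -0.06, 0], "roll": 0}
    - {"grip": 0.15, "translation": [0.37, -0.01, 0], "roll": 0}
    - {"grip": 0.15, "translation": [0.37, 0.05, 0], "roll": 0}
    - {"grip": 0.15, "translation": [0.36, 0.11, 0], "roll": 0}
    - {"grip": 0.15, "translation": [0.34, 0.16, 0], "roll": 0}
    - {"grip": 0.15, "translation": [0.31, 0.21, 0], "roll": 0}
    - {"grip": 0.15, "translation": [0.28, 0.25, 0], "roll": 0}
    - {"grip": 0.15, "translation": [0.24, 0.29, 0], "roll": 0}
    - {"grip": 0.15, "translation": [0.19, 0.32, 0], "roll": 0}
    - {"grip": 0.15, "translation": [0.14, 0.35, 0], "roll": 0}
    - {"grip": 0.15, "translation": [0.09, 0.36, 0], "roll": 0}
    - {"grip": 0.15, "translation": [0, 0, 0], "roll": 0}
  newtons: 40

```text
t: 23.48
eef_pos: [520.2, 200.9, 232.3]
eef_rot: [0.003, 0.23, 0.973, 0.001]
ft_force: [7.7, 0.9, 5.2]
grip_width: 18.3
gripper_force: 58.9
```

```bash
python3 circ.py 566.5 185 20 -0.1
```

```text
t 23.4833 pos [520.19546518 200.85769296 232.3201635 ] r 48.9446255560905 th 2.811646033826742 F [7.71327901 0.85406769 5.18803285] w 18.2611962788552
[[0.02, 0.25], [-0.0, 0.25], [-0.03, 0.25], [-0.05, 0.24], [-0.08, 0.24], [-0.1, 0.23], [-0.12, 0.22], [-0.14, 0.2], [-0.16, 0.19], [-0.18, 0.17], [-0.2, 0.15], [-0.21, 0.13], [-0.22, 0.11], [-0.23, 0.09], [-0.24, 0.06], [-0.25, 0.04], [-0.25, 0.01], [-0.25, -0.01], [-0.25, -0.04], [-0.24, -0.06]]
```

Turned 1.82 rad with only a slight radial pull. I'll continue in short pieces, watching the force for the stop.

arm_command:
  commands:
    - {"grip": 0.15, "translation": [0.03, 0.25, 0], "roll": 0}
    - {"grip": 0.15, "translation": [0, 0.25, 0], "roll": 0}
    - {"grip": 0.15, "translation": [-0.03, 0.25, 0], "roll": 0}
    - {"grip": 0.15, "translation": [0, 0, 0], "roll": 0}

```text
t: 23.82
eef_pos: [526.5, 213.4, 232.3]
eef_rot: [0.002, 0.231, 0.973, 0.0]
ft_force: [5.1, -2.8, 7.2]
grip_width: 18.8
gripper_force: 59.1
```

arm_command:
  commands:
    - {"grip": 0.15, "translation": [-0.05, 0.24, 0], "roll": 0}
    - {"grip": 0.15, "translation": [-0.08, 0.24, 0], "roll": 0}
    - {"grip": 0.15, "translation": [-0.1, 0.23, 0], "roll": 0}
    - {"grip": 0.15, "translation": [0, 0, 0], "roll": 0}

```text
t: 24.15
eef_pos: [529.4, 217.1, 232.0]
eef_rot: [-0.003, 0.232, 0.973, -0.008]
ft_force: [-25.3, -34.9, 29.2]
grip_width: 18.2
gripper_force: 62.3
```

```bash
python3 circ.py 567 185 3 -0.1
```

```text
t 24.15 pos [529.35509893 217.07148803 231.97068808] r 49.45421034904689 th 2.4359689177440678 F [-25.27000117 -34.90893404  29.21269377] w 18.193482477552706
[[-0.07, 0.24], [-0.09, 0.23], [-0.12, 0.22]]
```

Hard stop: the tangential force is 43 N at handle angle ≈2.44. I'll ease off most of the overshoot and read the zero under light contact.

arm_command:
  commands:
    - {"grip": 0.15, "translation": [0.1, -0.22, 0], "roll": 0}
    - {"grip": 0.15, "translation": [0.05, -0.12, 0], "roll": 0}
    - {"grip": 0.15, "translation": [0, 0, 0], "roll": 0}
    - {"grip": 0.15, "translation": [0, 0, 0], "roll": 0}

```text
t: 24.48
eef_pos: [528.6, 216.3, 232.2]
eef_rot: [0.001, 0.231, 0.973, -0.003]
ft_force: [-3.9, -16.1, 14.3]
grip_width: 18.5
gripper_force: 59.7
```

```bash
python3 st.py; python3 circ.py 567 185 3 0.2
```

```text
t 24.48 [528.56 216.32 232.19] psi 2.675 [ 0.39  0.32  0.09  1.34 -0.    0.86] F [ -3.91 -16.14  14.27] T [-3.27  0.94  0.07] grip 18.5 60
t 24.4833 pos [528.56185451 216.3150967  232.18525972] r 49.57949485408164 th 2.4579595480423784 F [ -3.90963947 -16.14322297  14.26704029] w 18.465315686930104
[[0.06, -0.5], [-0.04, -0.5], [-0.14, -0.48]]
```

```bash
python3 circ.py 567 185 20 0.2 2.44
```

```text
t 24.4833 pos [528.56185451 216.3150967  232.18525972] r 49.57949485408164 th 2.4579595480423784 F [ -3.90963947 -16.14322297  14.26704029] w 18.465315686930104
[[0.07, -0.49], [-0.03, -0.5], [-0.13, -0.48], [-0.22, -0.45], [-0.31, -0.39], [-0.38, -0.32], [-0.44, -0.24], [-0.48, -0.15], [-0.5, -0.05], [-0.5, 0.05], [-0.48, 0.14], [-0.44, 0.24], [-0.38, 0.32], [-0.31, 0.39], [-0.23, 0.44], [-0.14, 0.48], [-0.04, 0.5], [0.06, 0.5], [0.16, 0.47], [0.25, 0.43]]
```

arm_command:
  commands:
    - {"grip": 0.15, "translation": [0.07, -0.49, 0], "roll": 0}
    - {"grip": 0.15, "translation": [-0.03, -0.5, 0], "roll": 0}
    - {"grip": 0.15, "translation": [-0.13, -0.48, 0], "roll": 0}
    - {"grip": 0.15, "translation": [-0.22, -0.45, 0], "roll": 0}
    - {"grip": 0.15, "translation": [-0.31, -0.39, 0], "roll": 0}
    - {"grip": 0.15, "translation": [-0.38, -0.32, 0], "roll": 0}
    - {"grip": 0.15, "translation": [-0.44, -0.24, 0], "roll": 0}
    - {"grip": 0.15, "translation": [-0.48, -0.15, 0], "roll": 0}
    - {"grip": 0.15, "translation": [-0.5, -0.05, 0], "roll": 0}
    - {"grip": 0.15, "translation": [-0.5, 0.05, 0], "roll": 0}
    - {"grip": 0.15, "translation": [-0.48, 0.14, 0], "roll": 0}
    - {"grip": 0.15, "translation": [-0.44, 0.24, 0], "roll": 0}
    - {"grip": 0.15, "translation": [-0.38, 0.32, 0], "roll": 0}
    - {"grip": 0.15, "translation": [-0.31, 0.39, 0], "roll": 0}
    - {"grip": 0.15, "translation": [-0.23, 0.44, 0], "roll": 0}
    - {"grip": 0.15, "translation": [-0.14, 0.48, 0], "roll": 0}
    - {"grip": 0.15, "translation": [-0.04, 0.5, 0], "roll": 0}
    - {"grip": 0.15, "translation": [0.06, 0.5, 0], "roll": 0}
    - {"grip": 0.15, "translation": [0.16, 0.47, 0], "roll": 0}
    - {"grip": 0.15, "translation": [0.25, 0.43, 0], "roll": 0}

```text
t: 26.15
eef_pos: [617.2, 194.9, 232.3]
eef_rot: [0.0, 0.231, 0.973, -0.0]
ft_force: [-5.1, -4.4, 10.7]
grip_width: 18.4
gripper_force: 59.5
```

```bash
python3 st.py; python3 circ.py 567 185 20 0.2 6.44
```

```text
t 26.15 [617.25 194.9  232.27] psi 2.676 [ 0.31  0.46  0.29  1.41 -0.    0.77] F [-5.14 -4.4  10.75] T [-1.22  1.35  0.01] grip 18.4 60
t 26.15 pos [617.24689641 194.90248608 232.27298958] r 51.21337549675412 th 0.19458299720519795 F [-5.13575706 -4.3981712  10.74810812] w 18.393424715904846
[[0.33, 0.37], [0.4, 0.3], [0.45, 0.22], [0.48, 0.12], [0.5, 0.02], [0.49, -0.08], [0.47, -0.17], [0.43, -0.26], [0.36, -0.34], [0.29, -0.41], [0.2, -0.46], [0.11, -0.49], [0.01, -0.5], [-0.09, -0.49], [-0.19, -0.46], [-0.27, -0.42], [-0.35, -0.35], [-0.41, -0.28], [-0.46, -0.19], [-0.49, -0.09]]
```

Tracking well, at 4.0 rad open.

arm_command:
  commands:
    - {"grip": 0.15, "translation": [0.33, 0.37, 0], "roll": 0}
    - {"grip": 0.15, "translation": [0.4, 0.3, 0], "roll": 0}
    - {"grip": 0.15, "translation": [0.45, 0.22, 0], "roll": 0}
    - {"grip": 0.15, "translation": [0.48, 0.12, 0], "roll": 0}
    - {"grip": 0.15, "translation": [0.5, 0.02, 0], "roll": 0}
    - {"grip": 0.15, "translation": [0.49, -0.08, 0], "roll": 0}
    - {"grip": 0.15, "translation": [0.47, -0.17, 0], "roll": 0}
    - {"grip": 0.15, "translation": [0.43, -0.26, 0], "roll": 0}
    - {"grip": 0.15, "translation": [0.36, -0.34, 0], "roll": 0}
    - {"grip": 0.15, "translation": [0.29, -0.41, 0], "roll": 0}
    - {"grip": 0.15, "translation": [0.2, -0.46, 0], "roll": 0}
    - {"grip": 0.15, "translation": [0.11, -0.49, 0], "roll": 0}
    - {"grip": 0.15, "translation": [0.01, -0.5, 0], "roll": 0}
    - {"grip": 0.15, "translation": [-0.09, -0.49, 0], "roll": 0}
    - {"grip": 0.15, "translation": [-0.19, -0.46, 0], "roll": 0}
    - {"grip": 0.15, "translation": [-0.27, -0.42, 0], "roll": 0}
    - {"grip": 0.15, "translation": [-0.35, -0.35, 0], "roll": 0}
    - {"grip": 0.15, "translation": [-0.41, -0.28, 0], "roll": 0}
    - {"grip": 0.15, "translation": [-0.46, -0.19, 0], "roll": 0}
    - {"grip": 0.15, "translation": [-0.49, -0.09, 0], "roll": 0}

```text
t: 27.82
eef_pos: [539.9, 143.8, 232.2]
eef_rot: [-0.001, 0.23, 0.973, -0.0]
ft_force: [-6.7, -2.5, 12.9]
grip_width: 18.4
gripper_force: 59.7
```

```bash
python3 st.py; python3 circ.py 567 185 20 0.2 10.44
```

```text
t 27.82 [539.94 143.83 232.22] psi 2.677 [ 0.26  0.3   0.05  1.33 -0.    0.73] F [-6.71 -2.46 12.89] T [-0.49  1.39  0.03] grip 18.4 60
t 27.8167 pos [539.93991562 143.83468153 232.22431255] r 49.26288269699816 th -2.1523222227140737 F [-6.70996301 -2.45592987 12.88952296] w 18.418532447254123
[[-0.5, 0.0], [-0.49, 0.1], [-0.46, 0.2], [-0.41, 0.29], [-0.34, 0.36], [-0.27, 0.42], [-0.18, 0.47], [-0.08, 0.49], [0.02, 0.5], [0.12, 0.49], [0.21, 0.45], [0.3, 0.4], [0.37, 0.33], [0.43, 0.25], [0.47, 0.16], [0.49, 0.07], [0.5, -0.03], [0.48, -0.13], [0.45, -0.22], [0.39, -0.31]]
```

arm_command:
  commands:
    - {"grip": 0.15, "translation": [-0.5, 0, 0], "roll": 0}
    - {"grip": 0.15, "translation": [-0.49, 0.1, 0], "roll": 0}
    - {"grip": 0.15, "translation": [-0.46, 0.2, 0], "roll": 0}
    - {"grip": 0.15, "translation": [-0.41, 0.29, 0], "roll": 0}
    - {"grip": 0.15, "translation": [-0.34, 0.36, 0], "roll": 0}
    - {"grip": 0.15, "translation": [-0.27, 0.42, 0], "roll": 0}
    - {"grip": 0.15, "translation": [-0.18, 0.47, 0], "roll": 0}
    - {"grip": 0.15, "translation": [-0.08, 0.49, 0], "roll": 0}
    - {"grip": 0.15, "translation": [0.02, 0.5, 0], "roll": 0}
    - {"grip": 0.15, "translation": [0.12, 0.49, 0], "roll": 0}
    - {"grip": 0.15, "translation": [0.21, 0.45, 0], "roll": 0}
    - {"grip": 0.15, "translation": [0.3, 0.4, 0], "roll": 0}
    - {"grip": 0.15, "translation": [0.37, 0.33, 0], "roll": 0}
    - {"grip": 0.15, "translation": [0.43, 0.25, 0], "roll": 0}
    - {"grip": 0.15, "translation": [0.47, 0.16, 0], "roll": 0}
    - {"grip": 0.15, "translation": [0.49, 0.07, 0], "roll": 0}
    - {"grip": 0.15, "translation": [0.5, -0.03, 0], "roll": 0}
    - {"grip": 0.15, "translation": [0.48, -0.13, 0], "roll": 0}
    - {"grip": 0.15, "translation": [0.45, -0.22, 0], "roll": 0}
    - {"grip": 0.15, "translation": [0.39, -0.31, 0], "roll": 0}

```text
t: 29.48
eef_pos: [554.0, 233.5, 232.3]
eef_rot: [0.002, 0.231, 0.973, -0.001]
ft_force: [5.8, -9.7, 7.5]
grip_width: 18.2
gripper_force: 59.1
```

```bash
python3 st.py; python3 circ.py 567 185 6 0.1
```

```text
t 29.48 [553.97 233.52 232.31] psi 2.676 [ 0.4   0.37  0.16  1.36 -0.    0.87] F [ 5.82 -9.72  7.53] T [-2.14 -1.36  0.04] grip 18.2 59
t 29.4833 pos [553.96609088 233.51890485 232.31017809] r 50.239097467488705 th 1.8332361085738853 F [ 5.81862392 -9.7178389   7.52529794] w 18.18447567042424
[[0.18, -0.18], [0.16, -0.19], [0.14, -0.21], [0.12, -0.22], [0.1, -0.23], [0.07, -0.24]]
```

arm_command:
  commands:
    - {"grip": 0.15, "translation": [0.18, -0.18, 0], "roll": 0}
    - {"grip": 0.15, "translation": [0.16, -0.19, 0], "roll": 0}
    - {"grip": 0.15, "translation": [0.14, -0.21, 0], "roll": 0}
    - {"grip": 0.15, "translation": [0.12, -0.22, 0], "roll": 0}
    - {"grip": 0.15, "translation": [0.1, -0.23, 0], "roll": 0}
    - {"grip": 0.15, "translation": [0.07, -0.24, 0], "roll": 0}
    - {"grip": 0.15, "translation": [0, 0, 0], "roll": 0}
    - {"grip": 0.15, "translation": [0, 0, 0], "roll": 0}

```text
t: 30.15
eef_pos: [529.6, 217.7, 232.3]
eef_rot: [0.002, 0.231, 0.973, -0.0]
ft_force: [6.6, -7.4, 6.3]
grip_width: 17.9
gripper_force: 58.7
```

```bash
python3 st.py; python3 circ.py 567 185 1 0.05
```

```text
t 30.15 [529.58 217.73 232.29] psi 2.676 [ 0.39  0.32  0.08  1.33 -0.    0.86] F [ 6.64 -7.43  6.32] T [-1.56 -1.26 -0.06] grip 17.9 59
t 30.15 pos [529.58371033 217.73235385 232.29101183] r 49.71303371786899 th 2.4228671031278233 F [ 6.63807396 -7.42984506  6.32322489] w 17.851267200926596
[[0.03, -0.12]]
```

arm_command:
  commands:
    - {"grip": 0.15, "translation": [0.03, -0.11, 0], "roll": 0}
    - {"grip": 0.15, "translation": [0, 0, 0], "roll": 0}
    - {"grip": 0.15, "translation": [0, 0, 0], "roll": 0}
    - {"grip": 0.15, "translation": [0, 0, 0], "roll": 0}

```text
t: 30.48
eef_pos: [528.6, 216.6, 232.3]
eef_rot: [0.003, 0.231, 0.973, -0.0]
ft_force: [8.6, -5.4, 5.3]
grip_width: 18.6
gripper_force: 58.9
```

```bash
python3 circ.py 567 185 1 0.02
```

```text
t 30.4833 pos [528.57725047 216.55310494 232.31993872] r 49.718267389585016 th 2.4540525622613094 F [ 8.62239069 -5.41764796  5.28901639] w 18.625101243439495
[[0.01, -0.05]]
```

```bash
python3 -c "
from workcell import env
print(env.job_done())"
```

```text
the job is handed in; nothing more can be done
None
```

The job is handed in at 30.5 s of the 72 s: all three knobs are tight against their stops, and the valve was shut against its stop, then opened two turns (within about 0.03 rad by my estimate), with the gripper still holding the handle; no verdict came back.

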